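# Lower the ratchet arm of a drop-arm comparator onto a test disc

### The job

Get the round test disc under the gauge: with a fingertip push the disc along the steel platen until it sits home against both stop pins. Then press the thumb rest of the pawl lever so that the pawl comes free of the teeth and, keeping it pressed, push the raised arm down past its teeth until it lies on its rest post and the plunger is pushed in by the disc; then take the finger away so that the pawl springs back. Nothing is to be grasped or lifted, and leave the things standing round the comparator where they are.

Things in the scene. Friction and masses are not known exactly. Their poses are not given: they have to be found in the camera images.
- comparator: fixed drop-arm comparator; grey base 348 x 100 mm, top 14 mm high. Origin on the worktop, on its middle line, 156 mm behind its front edge. x runs from its front (the robot's side) to its back, z up. Steel platen on the front part: 84 mm wide, top 20 mm above the worktop, x = -154 to -18 mm; the arm points to -x above it. An upright dial indicator 186 mm high stands at the back
- nest (a point): point on the platen's top (comparator x = -70 mm, y = 0) where the middle of the disc's underside belongs. Two upright stop pins, 8 mm thick and 14 mm high, stand 23 mm behind it and 27 mm to either side; the disc is home when its rim touches both
- pivot (a point): middle of the arm's hinge axis (comparator x = 105 mm, y = 0, 70 mm above the worktop); the axis runs along the comparator's y. The toothed steel sector round it is fixed
- drop_arm (a joint): angle of the arm, rad: 0 = level on its rest post, its lower limit; it starts at 0.75 to 1.0 and grows as the free end rises. A steel fork 30 mm wide, 188 mm long. It goes up freely; the pawl bars it from going down. Its hinge is stiff: with the pawl free 6 to 12 N down on the thumb rest lower it, and it stays where it is left
- pawl_lever (a joint): angle of the pawl lever on the arm, rad: 0 = in the teeth (0 to 0.06 where its nose lies on a tooth's slope), clear of them from 0.07, 0.10 = fully pressed. It runs along the arm's top, its pin 85 mm from the pivot. 3 to 5 N at the thumb rest press it, travel 10 mm; a spring returns it. Let up early, the next tooth (every 0.13 rad, the last at 0.11) stops the arm
- thumb_rest (a point): middle of the upper face of the thumb rest: a black dished plate on the free end of the pawl lever, 32 mm long, 34 mm wide, upturned lips 7 mm high at its inner and outer end; 188 mm from pivot. It moves with arm and lever. Axes: the lever's; the plate droops 0.45 rad towards its free end, so it is level when the arm stands at about 0.45
- plunger (a joint): how far the spring plunger under the arm's free end, 10 mm thick, is pushed in, m: 0 = free; about 0.004 when the arm lies on its rest and the disc is under it. It comes down on the middle of the nest
- test_disc: plain round steel hardness test disc, 62 mm across, 13 mm thick, 0.3 kg, lying flat and loose on the platen 30 to 45 mm in front of the nest; origin in the middle of its underside
- second_disc: a like disc on the worktop, left of the comparator's front end; leave it
- bearing_ring: ground steel ring, 52 mm across, 16 mm high, on the worktop to the left of the comparator; leave it
- loupe: black loupe, 38 mm across, 38 mm high, on the worktop to the right of the comparator; leave it
- spot_anvil: small steel anvil, 25 mm across, 22 mm high, on the worktop to the right of the comparator; leave it
- usb_stick: red memory stick 48 x 17 x 8 mm, on the worktop to the right of the comparator's front end; leave it
Mind the look-alikes: they are no part of the job. What is shaped like the test_disc but brown or yellow is not meant.

How it is judged:
By the outcome, as a careful person would: the job done as asked, in the order asked, and still so for the second after the job is handed in, with the robot touching nothing.
It also fails if it takes over 58 s, if anything falls off the work surface, if the arm or the gripper's body presses on something with over 40 N, if the wrist force passes 120 N, or if a joint passes its speed limit or range.

### The arm

A 6-joint arm with a two-finger parallel gripper is mounted at the origin on a cart in front of the work surface, level with it; the furniture and walls round the work are solid. World frame = base frame: x ahead of the robot, y to its left, z up, the work surface at z = 0. Lengths are in m, angles in rad, forces in N, time in s.
With the tool pointing down it reaches from about 0.35 to 0.775 m from the base axis. Payload 7.3 kg.
Tool frame: the origin (TCP) lies at the very end of the fingers, on their centre line; the grasp point (between the pads) lies 19 mm behind it (robot.tcp_to_grasp is the z of the grasp point in the tool frame, in m); z points along the fingers, y is the line along which they close (so a half turn about z gives the same grasp; the last joint's range is limited). The gripper opens to 92 mm and grips with 3 to 60 N. Pads are 19 mm wide; open, the fingers measure 130 mm over their backs; the gripper's body (75 mm by 190 mm) begins 47 mm behind the grasp point.
Start: joints at [1.06, 0.342, 1.524, -0, 1.275, -0.146], TCP at [0.187, 0.49, 0.227] pointing down, gripper open.
Joint ranges: [-2.53, 2.53], [-0.77, 2.02], [0.04, 2.7], [-1, 4.14], [0.28, 2.66], [-3.11, 3.11]. Speed limits (rad/s): [2.57, 2.57, 3.14, 3.14, 3.14, 3.14].

### API

Orientations are given as [roll, pitch, yaw] about the fixed x, y, z axes, in that order (R = Rz(yaw) Ry(pitch) Rx(roll)).
In Python, from cell import monitor, read_camera, get_calibration, job, robot gives the robot as it stands. The module is installed in compiled form; this text tells all that it offers.
- The arm moves only by the tool send_rows, never from a script. Its argument "targets" is a list of rows, each an object with "translation": the shift along the tool's x, y, z in cm, a list of three; "spin": the turn about the tool's z in degrees; "jaw": the opening, from 0 (shut) to 1 (fully open). A call has exactly 5 rows; each row is the pose to reach, as a shift and turn from the pose commanded when the call began, along the tool's axes at that moment; what a row does not reach only later rows make up. A row lasts 1/10 s, in which the tool goes at most 50 mm and 8.59 degrees, less where a joint would pass 70% of its speed; a pose out of reach is approached as far as the arm can. A call with a gripper value outside its range is refused whole. The fingers move at their own pace and stop on an object; "force" is the grip in N (left out, the last holds). Time passes only in rows, so rows that repeat a pose let the fingers close, or fill a call up. It gives the time, the measured TCP pose, the force, the opening and the grip force at its end, in the units of the state.
- monitor.observe(): the state, without advancing time (a new reading comes with each control period).
- read_camera(name): name is "scene" or "side" or "wrist"; returns (picture, depth): 480x640x3 uint8, red, green, blue; 480x640 float32, m along the optical axis (not along the pixel's ray), 0 where there is no reading.
- get_calibration(name): a dict with "intrinsics" (3x3 intrinsics, pixels), "D" ([k1, k2, p1, p2, k3] as OpenCV has them; the pictures are not rectified), "origin" and "orientation" of the camera in the world; the wrist camera has in their place "hand_eye" (4x4, takes a point from camera to tool coordinates, whose origin is the TCP and whose axes are the flange's). Camera axes: x right, y up, looking along -z (the intrinsics and any distortion apply to the point x, -y, -z); pixel columns grow to the right and rows downward; lengths in m; the calibration is good to about 2 mm. A picture is of the moment at which its call begins: read the wrist's pose just before it. get_calibration takes no time and is no camera call.
- job.hand_in(): hands the job in; it is judged then, once.
The state is a dict: "time": time; "qpos": joint angles; "qvel": joint speeds; "joint_efforts": joint torques, N m; "tool_pos": TCP position; "tool_rot": TCP orientation; "contact_force": force on the tool from outside, world axes, zero at the start; "torque": the same for the moment, N m; "opening": finger opening in m; "grip_force": force on a finger pad.
Only numpy, scipy, OpenCV 4.12 (cv2) and the standard library are available. Lean on these libraries where they do the work, as an engineer would, in place of code of your own. Each camera call takes 0.05 s, during which the arm holds its last target. There are 200 camera calls.

## Working session

There is one attempt and no reset: what is moved stays moved. The work goes in short steps, Python scripts to look and compute and a tool call to move; the robot and the scene stay as the last step left them, time stands still between calls to the robot, and variables do not carry over. Pictures are saved under pics/ and viewed, at most 10 in all, crops included, and the job is handed in when it is done.

Besides the shell and the picture viewer there is one more tool, called after ">>>" as name([rows], argument=value, ...), one row to a line, values as JSON. send_rows: Moves the arm, as the interface text tells. Its arguments: {"type":"object","properties":{"targets":{"type":"array"},"force":{"type":"number"}},"required":["targets"]}

```bash
mkdir -p pics
cat > h.py <<'E'
import numpy as np, cv2
from scipy.spatial.transform import Rotation as R
from cell import monitor, read_camera, get_calibration, job, robot
def save(n,im): cv2.imwrite(n,im[:,:,::-1])
def cam(name):
    s=monitor.observe(); im,d=read_camera(name); c=get_calibration(name)
    if name=='wrist':
        H=np.array(c['hand_eye']); T=np.eye(4); T[:3,:3]=R.from_euler('xyz',s['tool_rot']).as_matrix() if len(s['tool_rot'])==3 else np.array(s['tool_rot']); T[:3,3]=s['tool_pos']; T=T@H
    else:
        o=np.array(c['orientation'],float); T=np.eye(4)
        T[:3,:3]=R.from_euler('xyz',o).as_matrix() if o.shape==(3,) else o
        T[:3,3]=c['origin']
    return im,d,T,np.array(c['intrinsics'],float),np.array(c['D'],float)
def cloud(d,T,K,D):
    v,u=np.mgrid[:480,:640]; p=np.stack([u.ravel(),v.ravel()],1).astype(float)
    n=cv2.undistortPoints(p[:,None],K,D)[:,0]; z=d.ravel()
    P=np.stack([n[:,0]*z,-n[:,1]*z,-z],1)@T[:3,:3].T+T[:3,3]
    P[z==0]=np.nan
    return P.reshape(480,640,3)
E
python3 - <<'E'
from h import *
print(monitor.observe()); print(get_calibration('scene')); print(get_calibration('side')['origin'],get_calibration('side')['orientation']); print(get_calibration('wrist'))
for n in ('scene','side','wrist'):
    im,d,T,K,D=cam(n); save(f'pics/{n}0.png',im); np.savez(f'{n}0.npz',im=im,d=d,T=T,K=K,D=D)
E
```

```text
{'time': 0.0, 'qpos': array([ 1.05998892e+00,  3.42738824e-01,  1.52496879e+00, -1.08911103e-05,
        1.27544765e+00, -1.46014180e-01]), 'qvel': array([ 1.20251679e-03, -1.05906665e-03, -1.51896005e-04, -9.85286984e-04,
       -7.19765554e-04, -9.96047793e-05]), 'joint_efforts': array([ 1.15997234e-03, -4.31248677e+01, -2.44226342e+01,  7.18008773e-02,
        5.61328093e-02, -1.44677829e-04]), 'tool_pos': array([0.1870882 , 0.49010439, 0.22605346]), 'tool_rot': array([-3.14004515e+00, -2.17050378e-04,  2.77680244e+00]), 'contact_force': array([ 0.75299031, -0.71319182, -0.23967045]), 'torque': array([-0.015111  , -0.06678625, -0.01831408]), 'grip_force': 0.0, 'opening': 0.09193338202120652}
{'intrinsics': array([[607.58473843,   0.        , 317.51227591],
       [  0.        , 607.58473843, 239.06217273],
       [  0.        ,   0.        ,   1.        ]]), 'D': array([-0.10555381,  0.        ,  0.        ,  0.        ,  0.        ]), 'origin': array([0.00096178, 0.20422867, 0.63470856]), 'orientation': array([ 0.92339218,  0.0067813 , -2.21576034])}
[-0.07111208  0.07649605  0.57167774] [ 0.9609258   0.02076716 -1.98574822]
{'intrinsics': array([[351.64631548,   0.        , 314.79564913],
       [  0.        , 351.64631548, 244.99160086],
       [  0.        ,   0.        ,   1.        ]]), 'D': array([-0.04123516,  0.        ,  0.        ,  0.        ,  0.        ]), 'hand_eye': array([[-2.67644092e-04,  9.60815617e-01,  2.77188163e-01,
         7.59201660e-02],
       [ 9.99999945e-01,  2.02729330e-04,  2.62848782e-04,
         1.25145046e-03],
       [ 1.96355044e-04,  2.77188218e-01, -9.60815619e-01,
        -1.57259064e-01],
       [ 0.00000000e+00,  0.00000000e+00,  0.00000000e+00,
         1.00000000e+00]])}
```

View pics/scene0.png

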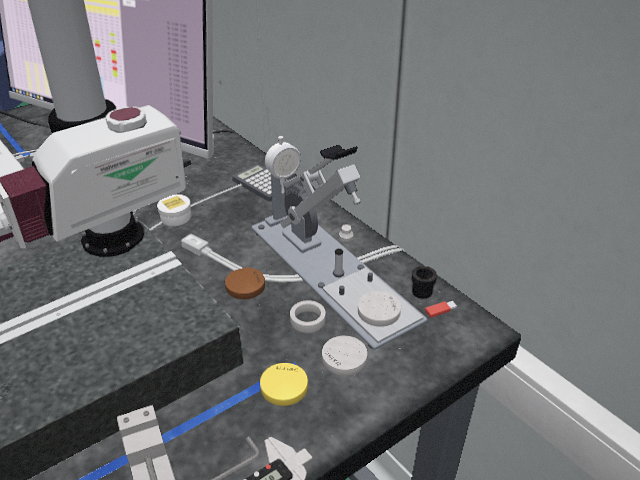

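View pics/side0.png

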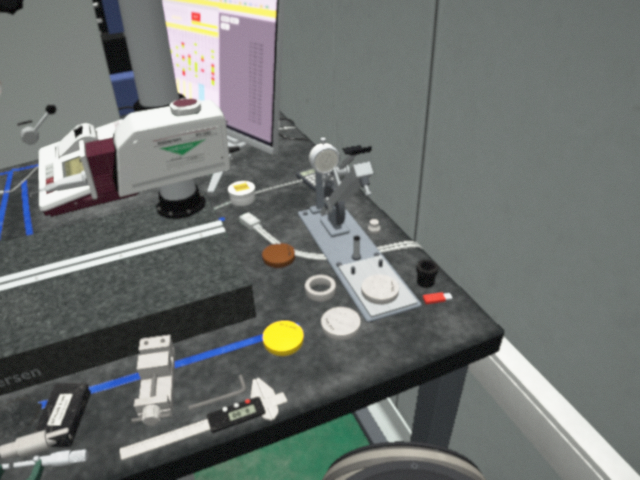

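The test disc is at scene (379,308), on the platen (side 380,288). Look-alikes are the second disc at (345,353) on the worktop, the brown disc at (245,282), the yellow disc at (284,383) and the ring at (307,317). I choose (379,308) because it is the only one on the platen. The thumb rest is at (338,152), the stop pins at (342,291) and (370,277), and the rest post at (338,262).

Run:
```python
from h import *
for n,px in (('scene',dict(disc=(379,305),pinL=(342,290),pinR=(370,275),post=(338,251),second=(345,350),platen=(405,320),thumb=(338,152),loupe=(424,272),hinge=(310,222),forkend=(350,172),baseF=(255,225))),('side',dict(disc=(380,286),pinL=(353,268),pinR=(379,263),post=(357,238),second=(341,318),thumb=(357,150),forkend=(364,170)))):
    z=np.load(n+'0.npz'); P=cloud(z['d'],z['T'],z['K'],z['D'])
    for k,(u,v) in px.items(): print(n,k,np.round(P[v,u],4), np.round(np.nanmedian(P[v-1:v+2,u-1:u+2].reshape(-1,3),0),4))
    np.save(n+'P.npy',P)
z=np.load('scene0.npz'); save('pics/crop.png',cv2.resize(z['im'][120:350,230:450],None,fx=2.6,fy=2.6,interpolation=cv2.INTER_CUBIC))
```

```text
scene disc [ 0.4585 -0.2451  0.035 ] [ 0.4594 -0.2455  0.0341]
scene pinL [ 0.5193 -0.2261  0.0309] [ 0.5193 -0.2258  0.031 ]
scene pinR [ 0.5196 -0.2811  0.0314] [ 0.5184 -0.2794  0.0332]
scene post [ 0.5646 -0.2539  0.063 ] [ 0.5665 -0.2543  0.0612]
scene second [ 0.4362 -0.165   0.0131] [ 0.4362 -0.165   0.0132]
scene platen [ 0.4227 -0.2639  0.0216] [ 0.4235 -0.2645  0.0209]
scene thumb [ 0.5531 -0.2418  0.2426] [ 0.5543 -0.2444  0.2412]
scene loupe [ 0.4747 -0.3523  0.0308] [ 0.4747 -0.3523  0.0308]
scene hinge [ 0.6346 -0.2529  0.0779] [ 0.6349 -0.2539  0.0766]
scene forkend [ 0.5457 -0.2572  0.2098] [ 0.5461 -0.2577  0.2089]
scene baseF [ 0.757  -0.2226  0.0154] [ 0.7573 -0.223   0.0132]
side disc [ 0.4598 -0.2488  0.0318] [ 0.4598 -0.2483  0.0323]
side pinL [ 0.5193 -0.2286  0.0336] [ 0.5197 -0.2289  0.0322]
side pinR [ 0.5186 -0.2798  0.0277] [ 0.5186 -0.2798  0.0277]
side post [ 0.5638 -0.2585  0.0594] [ 0.5638 -0.2586  0.0594]
side second [ 0.4384 -0.1671  0.0116] [ 0.4384 -0.1667  0.0119]
side thumb [ 0.5501 -0.2479  0.2394] [ 0.5511 -0.248   0.2389]
side forkend [ 0.5447 -0.2582  0.2047] [ 0.5441 -0.2582  0.2047]
```

View pics/crop.png

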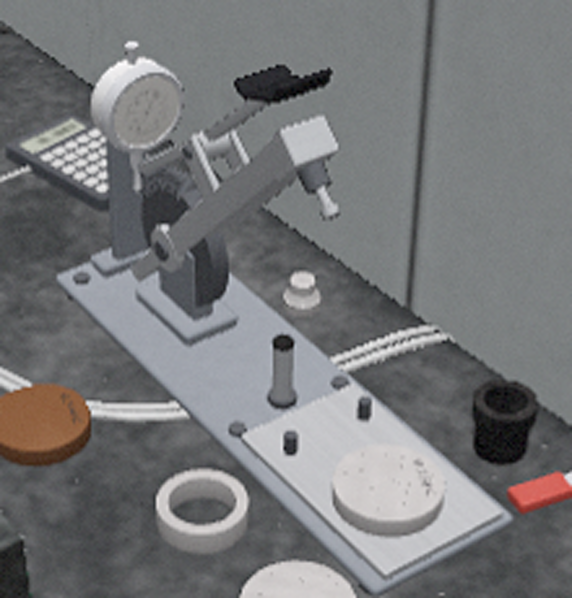

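The crop confirms the choice: the grey disc lies on the platen in front of two small pins, and the black dished thumb rest is at crop (283,82). Next I fit the geometry.

```bash
cat >> h.py <<'E'
def circ(p):
    A=np.c_[2*p,np.ones(len(p))]; s=np.linalg.lstsq(A,(p**2).sum(1),rcond=None)[0]
    return s[:2],np.sqrt(s[2]+s[:2]@s[:2])
def report(P):
    Q=P.reshape(-1,3); Q=Q[~np.isnan(Q[:,0])]
    x,y,z=Q.T
    m=(abs(x-.46)<.06)&(abs(y+.25)<.05)&(z>.028)&(z<.042)&(x<.505)
    d=Q[m]; (c,r)=cv2.minEnclosingCircle(d[:,:2].astype(np.float32)); print('disc',m.sum(),np.round([*c,r,np.median(d[:,2])],4), 'mean',d[:,:2].mean(0).round(4))
    for nm,yy in (('L',-.227),('R',-.281)):
        m=(abs(x-.52)<.012)&(abs(y-yy)<.012)&(z>.0255)&(z<.04); print('pin',nm,m.sum(),Q[m].mean(0).round(4),Q[m].min(0).round(4),Q[m].max(0).round(4))
    m=(z>.009)&(z<.024)&(x>.38)&(x<.8)&(y>-.33)&(y<-.19)
    r=cv2.minAreaRect(Q[m][:,:2].astype(np.float32)); print('base',m.sum(),r)
    m=(abs(x-.565)<.02)&(abs(y+.254)<.02)&(z>.03)&(z<.08); print('post',Q[m].mean(0).round(4),Q[m].max(0).round(4))
E
python3 - <<'E'
from h import *
for n in('scene','side'):
    P=np.load(n+'P.npy'); report(P); im=np.load(n+'0.npz')['im'].astype(int)
    Q=P.reshape(-1,3); C=im.reshape(-1,3)
    with np.errstate(all='ignore'):
        m=(abs(Q[:,0]-.55)<.05)&(abs(Q[:,1]+.25)<.04)&(Q[:,2]>.19)&(C.max(1)<70)
        print('thumb',m.sum(),Q[m].mean(0).round(4),Q[m].min(0).round(4),Q[m].max(0).round(4))
        q=Q[m][:,[0,2]]; q=q[np.argsort(q[:,0])]; print(q[::max(1,len(q)//14)].round(3).tolist())
        m=(Q[:,0]>.5)&(Q[:,0]<.66)&(abs(Q[:,1]+.25)<.025)&(Q[:,2]>.07)&(C.max(1)>=85)
        q=Q[m]; print('arm',m.sum()); 
        for a in np.arange(.5,.66,.01):
            k=(q[:,0]>=a)&(q[:,0]<a+.01)
            if k.sum()>2: print(round(a,2),k.sum(),q[k,2].min().round(3),q[k,2].max().round(3),end=' | ')
        print()
E
```

```text
disc 1126 [ 0.4598 -0.2449  0.0331  0.0338] mean [ 0.4574 -0.2442]
pin L 38 [ 0.5212 -0.2264  0.031 ] [ 0.5176 -0.2322  0.0257] [ 0.5255 -0.2224  0.0353]
pin R 33 [ 0.5181 -0.2798  0.031 ] [ 0.5146 -0.2838  0.0258] [ 0.5253 -0.2762  0.0352]
base 6964 ((0.5862001180648804, -0.26024743914604187), (0.1398375779390335, 0.35316917300224304), 89.9390640258789)
post [ 0.5637 -0.2542  0.0487] [ 0.5721 -0.2486  0.063 ]
thumb 332 [ 0.571  -0.2538  0.2304] [ 0.5387 -0.2745  0.19  ] [ 0.5968 -0.2382  0.244 ]
[[0.539, 0.191], [0.55, 0.241], [0.551, 0.24], [0.552, 0.237], [0.553, 0.235], [0.554, 0.241], [0.564, 0.228], [0.574, 0.228], [0.579, 0.226], [0.584, 0.224], [0.586, 0.22], [0.587, 0.226], [0.589, 0.225], [0.591, 0.227], [0.593, 0.224]]
arm 1845
0.52 40 0.171 0.18 | 0.53 136 0.175 0.205 | 0.54 248 0.182 0.214 | 0.55 144 0.18 0.216 | 0.56 90 0.168 0.206 | 0.57 88 0.157 0.222 | 0.58 100 0.147 0.214 | 0.59 103 0.136 0.211 | 0.6 108 0.125 0.205 | 0.61 116 0.114 0.195 | 0.62 191 0.104 0.182 | 0.63 317 0.082 0.173 | 0.64 81 0.083 0.167 | 0.65 83 0.07 0.157 | 
disc 796 [ 0.4604 -0.248   0.0325  0.
[... 319 characters left out ...]
)
post [ 0.5636 -0.2567  0.0477] [ 0.5717 -0.2516  0.061 ]
thumb 178 [ 0.5656 -0.2543  0.2313] [ 0.5493 -0.2741  0.2209] [ 0.5934 -0.2403  0.2412]
[[0.549, 0.239], [0.55, 0.239], [0.551, 0.241], [0.552, 0.241], [0.552, 0.238], [0.553, 0.24], [0.553, 0.235], [0.554, 0.231], [0.556, 0.23], [0.564, 0.23], [0.58, 0.224], [0.587, 0.223], [0.588, 0.223], [0.589, 0.225], [0.591, 0.225]]
arm 1275
0.52 28 0.169 0.178 | 0.53 103 0.174 0.205 | 0.54 197 0.176 0.213 | 0.55 98 0.181 0.24 | 0.56 62 0.167 0.205 | 0.57 60 0.156 0.19 | 0.58 80 0.146 0.223 | 0.59 88 0.134 0.225 | 0.6 81 0.123 0.204 | 0.61 83 0.114 0.193 | 0.62 113 0.103 0.183 | 0.63 204 0.072 0.174 | 0.64 47 0.084 0.165 | 0.65 31 0.071 0.103 |
```

Run:
```python
from h import *
Q=np.vstack([np.load(n+'P.npy').reshape(-1,3) for n in('scene','side')]); Q=Q[~np.isnan(Q[:,0])]
print('max z (mm) rows x=.2.., cols y=.5..-.45')
ys=np.arange(.5,-.46,-.05); print(ys.round(2))
for x in np.arange(.15,.8,.05):
    print(round(x,2),[int(1000*Q[k,2].max()) if (k:=(abs(Q[:,0]-x)<.025)&(abs(Q[:,1]-y)<.025)).sum()>3 else None for y in ys])
# yaw from base long edges
P=np.load('sceneP.npy'); q=P.reshape(-1,3)
for y0,lab in((-1,'min'),(1,'max')):
    e=[]
    for x in np.arange(.44,.74,.01):
        k=(abs(q[:,0]-x)<.005)&(q[:,2]>.0095)&(q[:,2]<.017)&(q[:,1]>-.325)&(q[:,1]<-.19)
        if k.sum()>3: e.append((x,(q[k,1]*y0).max()*y0))
    e=np.array(e); print(lab,e[::3].round(4).tolist())
```

```text
max z (mm) rows x=.2.., cols y=.5..-.45
[ 0.5   0.45  0.4   0.35  0.3   0.25  0.2   0.15  0.1   0.05  0.   -0.05
 -0.1  -0.15 -0.2  -0.25 -0.3  -0.35 -0.4  -0.45]
0.15 [None, None, None, None, None, None, None, None, None, None, None, None, None, None, None, None, None, None, -75, 175]
0.2 [None, None, None, None, None, None, None, None, None, None, None, None, None, None, None, None, None, None, -75, 299]
0.25 [None, None, None, None, None, None, None, None, None, None, None, None, None, None, None, None, None, None, -76, 443]
0.3 [None, None, None, None, None, 0, 1, 1, 1, 10, 12, 5, 4, 4, 3, 3, 3, 3, 3, 490]
0.35 [None, None, None, 12, 16, 17, 4, 37, 32, 14, 12, 6, 4, 4, 5, 4, 4, 4, 2, 483]
0.4 [None, None, None, 21, 25, 21, 1, 35, 34, 8, 7, 16, 15, 16, 22, 23, 23, 11, 3, 474]
0.45 [None, None, None, 1, 20, 21, 20, 45, 46, 4, 4, 17, 16, 16, 36, 37, 39, 41, 4, 466]
0.5 [None, None, None, 62, 77, 81, 80, 81, 81, 80, 81, 79, 4, 19, 34, 177, 35, 40, 3, 457]
0.55 [None, None, None, 76, 78, 81, 81, 81, 80, 81, 80, 80, 5, 19, 33, 243, 31, 9, 5, 449]
0.6 [None, None, None, 77, 79, 81, 81, 81, 80, 80, 80, 81, 17, 16, 17, 229, 17, 7, 5, 441]
0.65 [None, None, None, 78, 77, 80, 81, 268, 289, 295, 295, 294, 276, 17, 16, 179, 164, 24, 2, 434]
0.7 [None, None, None, 79, 79, 213, 222, 268, 292, 297, 310, 310, 218, 14, 17, 185, 171, 3, 2, 426]
0.75 [None, None, None, 77, 78, 78, 80, 266, 290, 459, 459, 307, 16, 15, 20, 187, 171, 2, 4, 419]
min [[0.44, -0.2995], [0.47, -0.3008], [0.5, -0.3024], [0.53, -0.3036], [0.56, -0.3038], [0.59, -0.3057], [0.62, -0.3086], [0.65, -0.3095], [0.68, -0.31], [0.71, -0.2495]]
max [[0.44, -0.1902], [0.47, -0.2011], [0.5, -0.2025], [0.53, -0.1903], [0.56, -0.2052], [0.59, -0.2065], [0.62, -0.2082], [0.65, -0.2094], [0.68, -0.2113], [0.71, -0.2129]]
```

>>> send_rows([
  {"translation": [-4,-2.5,0],"spin": -4,"jaw": 0},
  {"translation": [-8,-5,0],"spin": -8,"jaw": 0},
  {"translation": [-12.5,-7.5,0],"spin": -12,"jaw": 0},
  {"translation": [-16.5,-10,0],"spin": -16,"jaw": 0},
  {"translation": [-20.8,-12.4,0],"spin": -18.3,"jaw": 0},
], force=20)

```text
time: 0.65
tool_pos: [0.3379, 0.2987, 0.2267]
tool_rot: [3.142, -0.0, 3.099]
contact_force: [0.7, -0.6, -0.4]
opening: 0.0563
grip_force: 0.0
```

>>> send_rows([
  {"translation": [-2,-4.5,0],"spin": 0,"jaw": 0},
  {"translation": [-4,-9,0],"spin": 0,"jaw": 0},
  {"translation": [-6,-13.5,0],"spin": 0,"jaw": 0},
  {"translation": [-8,-18,0],"spin": 0,"jaw": 0},
  {"translation": [-10,-22.5,0],"spin": 0,"jaw": 0},
])

```text
time: 1.15
tool_pos: [0.4273, 0.0692, 0.2267]
tool_rot: [3.141, 0.0, 3.096]
contact_force: [0.1, 0.6, 0.5]
opening: 0.0166
grip_force: 0.0
```

>>> send_rows([
  {"translation": [0,-4.5,0],"spin": 0,"jaw": 0},
  {"translation": [0,-9,0],"spin": 0,"jaw": 0},
  {"translation": [0,-13.5,0],"spin": 0,"jaw": 0},
  {"translation": [0.5,-18,0],"spin": 0,"jaw": 0},
  {"translation": [1,-22.5,0],"spin": 0,"jaw": 0},
])

```text
time: 1.65
tool_pos: [0.4062, -0.1549, 0.2266]
tool_rot: [3.141, -0.0, 3.096]
contact_force: [0.1, -0.2, 0.3]
opening: 0.0002
grip_force: 0.0
```

>>> send_rows([
  {"translation": [0.5,-3,0],"spin": 0,"jaw": 0},
  {"translation": [1,-6,0],"spin": 0,"jaw": 0},
  {"translation": [1.5,-9,0],"spin": 0,"jaw": 0},
  {"translation": [1.5,-9.5,0],"spin": 0,"jaw": 0},
  {"translation": [1.5,-9.5,0],"spin": 0,"jaw": 0},
])

```text
time: 2.15
tool_pos: [0.3873, -0.2478, 0.2264]
tool_rot: [3.141, -0.0, 3.094]
contact_force: [-0.8, 0.4, -0.6]
opening: -0.0
grip_force: 0.0
```

Run:
```python
from h import *
im,d,T,K,D=cam('wrist'); save('pics/w1.png',im); P=cloud(d,T,K,D); np.save('w1P.npy',P); report(P); print(monitor.observe()['tool_pos'])
```

```text
disc 1194 [ 0.4568 -0.2448  0.0308  0.0321] mean [ 0.4443 -0.2435]h.py:29: RuntimeWarning: Mean of empty slice.
  m=(abs(x-.52)<.012)&(abs(y-yy)<.012)&(z>.0255)&(z<.04); print('pin',nm,m.sum(),Q[m].mean(0).round(4),Q[m].min(0).round(4),Q[m].max(0).round(4))
  ret = um.true_divide(
Traceback (most recent call last):
  File "h.py", line 29, in report
    m=(abs(x-.52)<.012)&(abs(y-yy)<.012)&(z>.0255)&(z<.04); print('pin',nm,m.sum(),Q[m].mean(0).round(4),Q[m].min(0).round(4),Q[m].max(0).round(4))
                                                                                                         ~~~~~~~~^^^
ValueError: zero-size array to reduction operation minimum which has no identity
```

View pics/w1.png

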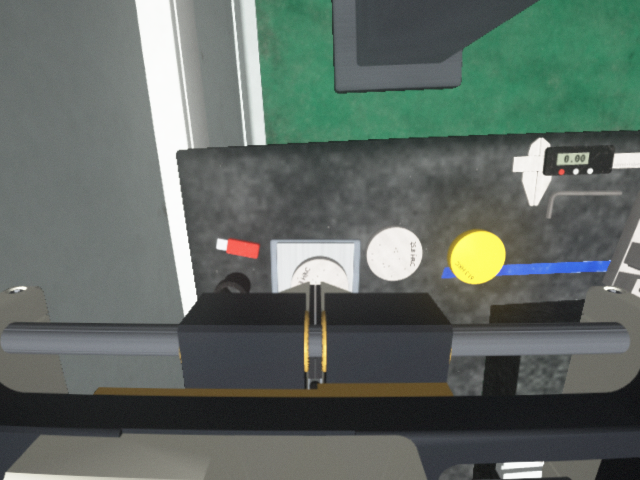

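The wrist view shows shut fingers at (316,295), with the test disc ahead at (320,270) on the platen and the second disc at (394,252). The disc measures about (0.459,-0.246) in all three views. I go down in front of it.

>>> send_rows([
  {"translation": [0,0,4.5],"spin": 0,"jaw": 0},
  {"translation": [0,-0.1,9],"spin": 0,"jaw": 0},
  {"translation": [0,-0.2,13.5],"spin": 0,"jaw": 0},
  {"translation": [0,-0.2,17.5],"spin": 0,"jaw": 0},
  {"translation": [0,-0.2,20.0],"spin": 0,"jaw": 0},
])

```text
time: 2.7
tool_pos: [0.3868, -0.247, 0.0243]
tool_rot: [3.139, -0.003, 3.098]
contact_force: [-0.8, 0.1, -0.5]
opening: 0.0009
grip_force: 0.0
```

>>> send_rows([
  {"translation": [-0.4,0,0],"spin": 0,"jaw": 0},
  {"translation": [-0.8,0,0],"spin": 0,"jaw": 0},
  {"translation": [-1.2,0,0],"spin": 0,"jaw": 0},
  {"translation": [-1.6,0,0],"spin": 0,"jaw": 0},
  {"translation": [-2.0,0,0],"spin": 0,"jaw": 0},
])

```text
time: 3.2
tool_pos: [0.4085, -0.2507, 0.0279]
tool_rot: [-3.14, 0.002, 3.096]
contact_force: [-0.5, -0.4, 0.2]
opening: 0.0007
grip_force: 0.0
```

>>> send_rows([
  {"translation": [-0.4,0,0.1],"spin": 0,"jaw": 0},
  {"translation": [-0.8,0,0.1],"spin": 0,"jaw": 0},
  {"translation": [-1.2,0,0.1],"spin": 0,"jaw": 0},
  {"translation": [-1.6,0,0.1],"spin": 0,"jaw": 0},
  {"translation": [-2.0,0,0.1],"spin": 0,"jaw": 0},
])

```text
time: 3.7
tool_pos: [0.4268, -0.2509, 0.0256]
tool_rot: [3.141, -0.002, 3.096]
contact_force: [-5.0, -0.0, 4.2]
opening: 0.0005
grip_force: 2.5
```

>>> send_rows([
  {"translation": [-0.3,0,0],"spin": 0,"jaw": 0},
  {"translation": [-0.6,0,0],"spin": 0,"jaw": 0},
  {"translation": [-0.9,0,0],"spin": 0,"jaw": 0},
  {"translation": [-1.2,0,0],"spin": 0,"jaw": 0},
  {"translation": [-1.5,0,0],"spin": 0,"jaw": 0},
])

```text
time: 4.2
tool_pos: [0.4427, -0.2519, 0.0256]
tool_rot: [3.141, 0.0, 3.096]
contact_force: [-3.8, -0.4, 2.8]
opening: 0.0005
grip_force: 1.9
```

Run:
```python
from h import *
im,d,T,K,D=cam('scene'); P=cloud(d,T,K,D)
save('pics/s2.png',cv2.resize(im[120:350,230:450],None,fx=2.6,fy=2.6,interpolation=cv2.INTER_CUBIC))
report(P); s=monitor.observe(); print(s['tool_pos'],s['contact_force'])
```

```text
disc 267 [ 0.4625 -0.2545  0.0347  0.0342] mean [ 0.4553 -0.244 ]h.py:29: RuntimeWarning: Mean of empty slice.
  m=(abs(x-.52)<.012)&(abs(y-yy)<.012)&(z>.0255)&(z<.04); print('pin',nm,m.sum(),Q[m].mean(0).round(4),Q[m].min(0).round(4),Q[m].max(0).round(4))
  ret = um.true_divide(
Traceback (most recent call last):
  File "h.py", line 29, in report
    m=(abs(x-.52)<.012)&(abs(y-yy)<.012)&(z>.0255)&(z<.04); print('pin',nm,m.sum(),Q[m].mean(0).round(4),Q[m].min(0).round(4),Q[m].max(0).round(4))
                                                                                                         ~~~~~~~~^^^
ValueError: zero-size array to reduction operation minimum which has no identity
```

View pics/s2.png

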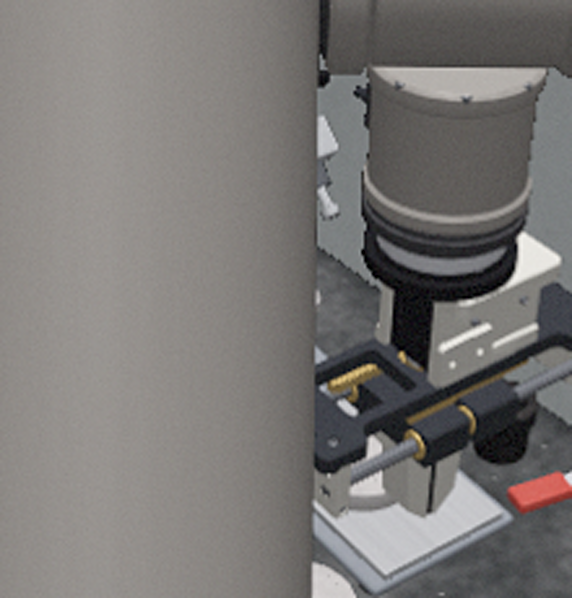

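The finger (crop 430,490) is behind the disc (crop 370,490) and pushing it, at 4–5 N. I keep on until the force jumps.

>>> send_rows([
  {"translation": [-0.2,0,0.1],"spin": 0,"jaw": 0},
  {"translation": [-0.4,0,0.1],"spin": 0,"jaw": 0},
  {"translation": [-0.6,0,0.1],"spin": 0,"jaw": 0},
  {"translation": [-0.8,0,0.1],"spin": 0,"jaw": 0},
  {"translation": [-1.0,0,0.1],"spin": 0,"jaw": 0},
])

```text
time: 4.75
tool_pos: [0.4526, -0.2524, 0.0246]
tool_rot: [3.142, 0.0, 3.096]
contact_force: [-6.5, -1.4, 1.9]
opening: 0.0006
grip_force: 3.4
```

>>> send_rows([
  {"translation": [-0.1,0,0],"spin": 0,"jaw": 0},
  {"translation": [-0.2,0,0],"spin": 0,"jaw": 0},
  {"translation": [-0.3,0,0],"spin": 0,"jaw": 0},
  {"translation": [-0.4,0,0],"spin": 0,"jaw": 0},
  {"translation": [-0.5,0,0],"spin": 0,"jaw": 0},
])

```text
time: 5.25
tool_pos: [0.4532, -0.2522, 0.0244]
tool_rot: [3.14, -0.009, 3.098]
contact_force: [-22.8, -4.3, 12.5]
opening: 0.0006
grip_force: 11.4
```

Contact is firm but about 4 mm short, with a sideways force, so it may be on one pin only. I back off and look.

>>> send_rows([
  {"translation": [1,0,0],"spin": 0,"jaw": 0},
  {"translation": [3,0,0],"spin": 0,"jaw": 0},
  {"translation": [5,0,0],"spin": 0,"jaw": 0},
  {"translation": [6.5,0,0],"spin": 0,"jaw": 0},
  {"translation": [6.5,0,0],"spin": 0,"jaw": 0},
])

```text
time: 5.75
tool_pos: [0.3918, -0.2495, 0.0248]
tool_rot: [3.141, 0.0, 3.095]
contact_force: [-0.1, -0.4, -0.2]
opening: 0.0006
grip_force: 0.0
```

Run:
```python
from h import *
ims=[]
for n in('scene','side','wrist'):
    im,d,T,K,D=cam(n); P=cloud(d,T,K,D); np.save(n+'P2.npy',P)
    ims.append(im)
    Q=P.reshape(-1,3)
    with np.errstate(all='ignore'): m=(abs(Q[:,0]-.49)<.055)&(abs(Q[:,1]+.25)<.05)&(Q[:,2]>.029)&(Q[:,2]<.042)
    print(n,m.sum()); 
    if m.sum()>50: q=Q[m]; print(cv2.minEnclosingCircle(q[:,:2].astype(np.float32)),q.min(0).round(4),q.max(0).round(4))
a=cv2.resize(ims[0][210:350,290:450],(400,350)); b=cv2.resize(ims[1][210:350,290:450],(400,350))
save('pics/both.png',np.hstack([a,b]))
```

```text
scene 72
((0.49599915742874146, -0.27205586433410645), 0.028045639395713806) [ 0.4687 -0.2838  0.0295] [ 0.5229 -0.2617  0.037 ]
side 49
wrist 0
```

View pics/both.png

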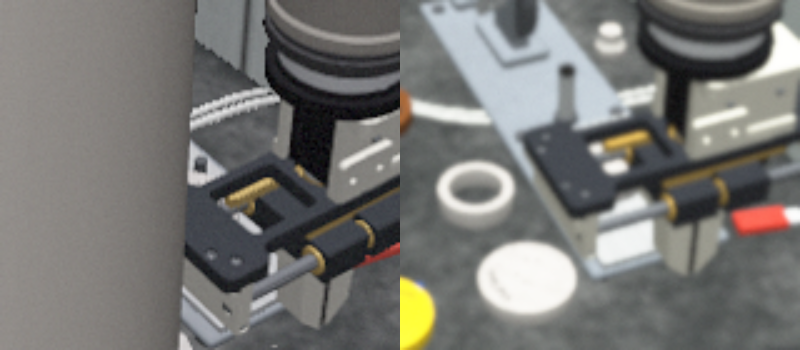

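Both views are blocked by the robot, but the fingertip looks tapered (crop 300,310). I rise and look straight down with the wrist camera.

>>> send_rows([
  {"translation": [0,0,-5],"spin": 0,"jaw": 0},
  {"translation": [0,0,-10],"spin": 0,"jaw": 0},
  {"translation": [0,0,-15],"spin": 0,"jaw": 0},
  {"translation": [0,0,-20],"spin": 0,"jaw": 0},
  {"translation": [0,0,-25],"spin": 0,"jaw": 0},
])

```text
time: 6.4
tool_pos: [0.3932, -0.2494, 0.2773]
tool_rot: [-3.141, 0.002, 3.097]
contact_force: [1.6, -1.2, -0.5]
opening: 0.0003
grip_force: 0.0
```

>>> send_rows([
  {"translation": [0,0,-5],"spin": 0,"jaw": 0},
  {"translation": [-4,0,-7],"spin": 0,"jaw": 0},
  {"translation": [-8,0,-7],"spin": 0,"jaw": 0},
  {"translation": [-12,0,-7],"spin": 0,"jaw": 0},
  {"translation": [-15,0,-7],"spin": 0,"jaw": 0},
])

```text
time: 6.9
tool_pos: [0.5453, -0.2559, 0.3446]
tool_rot: [-3.141, 0.002, 3.098]
contact_force: [0.1, -0.0, -0.6]
opening: 0.0008
grip_force: 0.0
```

Run:
```python
from h import *
im,d,T,K,D=cam('wrist'); P=cloud(d,T,K,D); np.savez('w3.npz',im=im,d=d,T=T,K=K,D=D)
Q=P.reshape(-1,3)
with np.errstate(all='ignore'): m=(abs(Q[:,0]-.49)<.055)&(abs(Q[:,1]+.25)<.05)&(Q[:,2]>.0285)&(Q[:,2]<.042)
print(m.sum()); q=Q[m]
for x in np.arange(.44,.54,.005):
    k=abs(q[:,0]-x)<.0025
    if k.sum(): print(x.round(3),k.sum(),q[k,1].min().round(4),q[k,1].max().round(4),q[k,2].mean().round(4))
u,v=np.where(m.reshape(480,640))[1],np.where(m.reshape(480,640))[0]; print(u.min(),u.max(),v.min(),v.max())
c=im[max(0,v.min()-50):v.max()+60,max(0,u.min()-60):u.max()+60]; print(max(0,u.min()-60),max(0,v.min()-50),c.shape); save('pics/w3.png',cv2.resize(c,None,fx=2.5,fy=2.5,interpolation=cv2.INTER_CUBIC)[:600,:800])
```

```text
1868
0.465 57 -0.2598 -0.2341 0.0322
0.47 120 -0.2679 -0.2265 0.0324
0.475 150 -0.272 -0.2215 0.0323
0.48 168 -0.2749 -0.219 0.0324
0.485 181 -0.2765 -0.2166 0.0323
0.49 184 -0.2767 -0.2167 0.0324
0.495 184 -0.277 -0.2167 0.0324
0.5 178 -0.2773 -0.2169 0.0325
0.505 172 -0.2761 -0.2183 0.0324
0.51 157 -0.2738 -0.2197 0.0324
0.515 131 -0.2808 -0.2238 0.0324
0.52 136 -0.2836 -0.2228 0.0327
0.525 50 -0.2825 -0.2228 0.0329
292 342 138 187
232 88 (159, 170, 3)
```

View pics/w3.png

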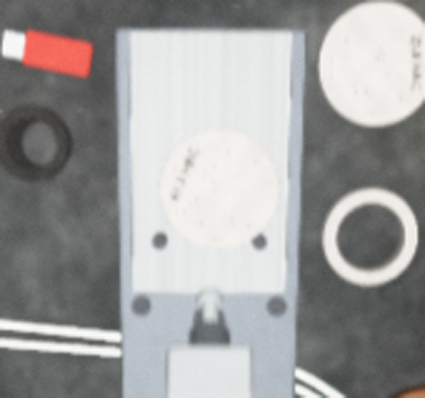

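The picture shows the disc centre at (219,189) and the pins at (160,240) and (260,241). The disc touches only the left (+y) pin and has to go about 5 mm in +x and 5 mm in -y. I turn the finger 45° and push from the front left.

>>> send_rows([
  {"translation": [2,1,0],"spin": 8,"jaw": 0},
  {"translation": [4,2,0],"spin": 16,"jaw": 0},
  {"translation": [6,3,0],"spin": 24,"jaw": 0},
  {"translation": [8,4.2,0],"spin": 32,"jaw": 0},
  {"translation": [9.7,5.3,0],"spin": 40,"jaw": 0},
])

```text
time: 7.45
tool_pos: [0.4476, -0.1984, 0.3449]
tool_rot: [3.141, 0.001, 2.393]
contact_force: [-0.8, 0.5, -0.2]
opening: 0.0003
grip_force: 0.0
```

>>> send_rows([
  {"translation": [0,0,5],"spin": 5,"jaw": 0},
  {"translation": [0,0,10],"spin": 5,"jaw": 0},
  {"translation": [0,0,15],"spin": 5,"jaw": 0},
  {"translation": [0,0,20],"spin": 5,"jaw": 0},
  {"translation": [0,0,25],"spin": 5,"jaw": 0},
])

```text
time: 7.95
tool_pos: [0.4487, -0.199, 0.0934]
tool_rot: [3.141, 0.002, 2.311]
contact_force: [0.5, -0.5, 0.3]
opening: 0.0006
grip_force: 0.0
```

>>> send_rows([
  {"translation": [0,0,3],"spin": 0,"jaw": 0},
  {"translation": [0,0,5],"spin": 0,"jaw": 0},
  {"translation": [0,0,6.5],"spin": 0,"jaw": 0},
  {"translation": [0,0,6.9],"spin": 0,"jaw": 0},
  {"translation": [0,0,6.9],"spin": 0,"jaw": 0},
])

```text
time: 8.45
tool_pos: [0.4482, -0.1989, 0.0255]
tool_rot: [3.141, -0.0, 2.311]
contact_force: [0.3, -0.5, 0.4]
opening: 0.0005
grip_force: 0.0
```

>>> send_rows([
  {"translation": [-0.6,0,0],"spin": 0,"jaw": 0},
  {"translation": [-1.2,0,0],"spin": 0,"jaw": 0},
  {"translation": [-1.6,0,0],"spin": 0,"jaw": 0},
  {"translation": [-2.0,0,0],"spin": 0,"jaw": 0},
  {"translation": [-2.4,0,0],"spin": 0,"jaw": 0},
])

```text
time: 8.95
tool_pos: [0.4643, -0.2172, 0.0259]
tool_rot: [3.141, 0.0, 2.311]
contact_force: [-0.8, 0.3, 0.2]
opening: 0.0005
grip_force: 0.0
```

>>> send_rows([
  {"translation": [-0.1,0,0],"spin": 0,"jaw": 0},
  {"translation": [-0.2,0,0],"spin": 0,"jaw": 0},
  {"translation": [-0.3,0,0],"spin": 0,"jaw": 0},
  {"translation": [-0.4,0,0],"spin": 0,"jaw": 0},
  {"translation": [-0.5,0,0],"spin": 0,"jaw": 0},
])

```text
time: 9.45
tool_pos: [0.4658, -0.2191, 0.0255]
tool_rot: [-3.141, -0.004, 2.311]
contact_force: [-4.0, 4.8, 6.1]
opening: 0.0004
grip_force: 3.3
```

>>> send_rows([
  {"translation": [-0.1,0,0.1],"spin": 0,"jaw": 0},
  {"translation": [-0.2,0,0.1],"spin": 0,"jaw": 0},
  {"translation": [-0.3,0,0.1],"spin": 0,"jaw": 0},
  {"translation": [-0.3,0,0.1],"spin": 0,"jaw": 0},
  {"translation": [-0.4,0,0.1],"spin": 0,"jaw": 0},
])

```text
time: 9.95
tool_pos: [0.47, -0.2234, 0.0246]
tool_rot: [-3.142, -0.0, 2.311]
contact_force: [-1.1, 2.5, 0.6]
opening: 0.0007
grip_force: 1.4
```

>>> send_rows([
  {"translation": [-0.1,0,0],"spin": 0,"jaw": 0},
  {"translation": [-0.1,0,0],"spin": 0,"jaw": 0},
  {"translation": [-0.2,0,0],"spin": 0,"jaw": 0},
  {"translation": [-0.3,0,0],"spin": 0,"jaw": 0},
  {"translation": [-0.3,0,0],"spin": 0,"jaw": 0},
])

```text
time: 10.45
tool_pos: [0.4701, -0.2236, 0.0244]
tool_rot: [-3.141, -0.006, 2.311]
contact_force: [-7.3, 9.2, 7.8]
opening: 0.0004
grip_force: 5.6
```

>>> send_rows([
  {"translation": [-0.1,0,0],"spin": 0,"jaw": 0},
  {"translation": [-0.2,0,0],"spin": 0,"jaw": 0},
  {"translation": [-0.3,0,0],"spin": 0,"jaw": 0},
  {"translation": [-0.3,0,0],"spin": 0,"jaw": 0},
  {"translation": [-0.3,0,0],"spin": 0,"jaw": 0},
])

```text
time: 10.95
tool_pos: [0.4702, -0.2238, 0.0243]
tool_rot: [-3.14, -0.012, 2.311]
contact_force: [-12.1, 15.8, 14.6]
opening: 0.0002
grip_force: 9.8
```

>>> send_rows([
  {"translation": [0.6,0,0],"spin": 0,"jaw": 0},
  {"translation": [1.5,0,0],"spin": 0,"jaw": 0},
  {"translation": [2.5,0,0],"spin": 0,"jaw": 0},
  {"translation": [3.5,0,-3],"spin": 0,"jaw": 0},
  {"translation": [3.5,0,-8],"spin": 0,"jaw": 0},
])

```text
time: 11.45
tool_pos: [0.4477, -0.2, 0.1029]
tool_rot: [-3.14, -0.008, 2.311]
contact_force: [0.6, -0.2, -0.1]
opening: 0.0003
grip_force: 0.0
```

>>> send_rows([
  {"translation": [0,0,-5],"spin": -5,"jaw": 0},
  {"translation": [0,0,-10],"spin": -10,"jaw": 0},
  {"translation": [0,0,-15],"spin": -15,"jaw": 0},
  {"translation": [0,0,-20],"spin": -20,"jaw": 0},
  {"translation": [0,0,-24],"spin": -25,"jaw": 0},
])

```text
time: 11.95
tool_pos: [0.4505, -0.2021, 0.348]
tool_rot: [-3.141, 0.004, 2.751]
contact_force: [0.6, -0.3, -0.9]
opening: 0.0004
grip_force: 0.0
```

>>> send_rows([
  {"translation": [-2.7,-0.3,0],"spin": -5,"jaw": 0},
  {"translation": [-5.4,-0.7,0],"spin": -10,"jaw": 0},
  {"translation": [-8,-1,0],"spin": -15,"jaw": 0},
  {"translation": [-10.8,-1.4,0],"spin": -20,"jaw": 0},
  {"translation": [-10.8,-1.4,0],"spin": -20,"jaw": 0},
])

```text
time: 12.45
tool_pos: [0.5464, -0.2578, 0.3427]
tool_rot: [3.141, -0.001, 3.097]
contact_force: [-1.6, 1.1, -0.0]
opening: 0.0007
grip_force: 0.0
```

Run:
```python
from h import *
print(monitor.observe()['tool_pos'])
im,d,T,K,D=cam('wrist'); P=cloud(d,T,K,D); np.savez('w4.npz',im=im,d=d,T=T,K=K,D=D)
Q=P.reshape(-1,3)
with np.errstate(all='ignore'): m=(abs(Q[:,0]-.49)<.055)&(abs(Q[:,1]+.25)<.05)&(Q[:,2]>.0285)&(Q[:,2]<.042)
q=Q[m]
for x in np.arange(.45,.54,.005):
    k=abs(q[:,0]-x)<.0025
    if k.sum(): print(x.round(3),k.sum(),q[k,1].min().round(4),q[k,1].max().round(4))
c=im[100:240,240:410]; save('pics/w4.png',cv2.resize(c,None,fx=4,fy=4,interpolation=cv2.INTER_CUBIC))
with np.errstate(all='ignore'): m=(abs(Q[:,0]-.57)<.06)&(abs(Q[:,1]+.25)<.04)&(Q[:,2]>.16)&(Q[:,2]<.26)
q=Q[m]; print('thumb region',m.sum())
for z in np.arange(.16,.26,.01):
    k=abs(q[:,2]-z)<.005
    if k.sum(): print(z.round(3),k.sum(),q[k].min(0).round(4),q[k].max(0).round(4))
```

```text
[ 0.54644738 -0.2578405   0.34273225]
0.47 68 -0.2669 -0.2374
0.475 124 -0.2735 -0.2311
0.48 153 -0.2778 -0.226
0.485 172 -0.2806 -0.2237
0.49 181 -0.2822 -0.2223
0.495 184 -0.2825 -0.2225
0.5 183 -0.2828 -0.2213
0.505 183 -0.2829 -0.2227
0.51 168 -0.2819 -0.2231
0.515 155 -0.2811 -0.2257
0.52 162 -0.2827 -0.2233
0.525 116 -0.2814 -0.2234
0.53 20 -0.2619 -0.242
thumb region 2526
0.17 28 [ 0.5226 -0.2582  0.1709] [ 0.5306 -0.2486  0.1749]
0.18 95 [ 0.5231 -0.2613  0.175 ] [ 0.5394 -0.2466  0.185 ]
0.19 130 [ 0.5328 -0.2613  0.1852] [ 0.5409 -0.2467  0.1943]
0.2 248 [ 0.5375 -0.2699  0.1981] [ 0.5608 -0.2392  0.205 ]
0.21 650 [ 0.5412 -0.2698  0.205 ] [ 0.5596 -0.2397  0.2149]
0.22 291 [ 0.5523 -0.2732  0.2152] [ 0.5872 -0.2391  0.225 ]
0.23 834 [ 0.5551 -0.2723  0.225 ] [ 0.5796 -0.2382  0.2349]
0.24 250 [ 0.549  -0.2711  0.2351] [ 0.5559 -0.2378  0.2429]
```

View pics/w4.png

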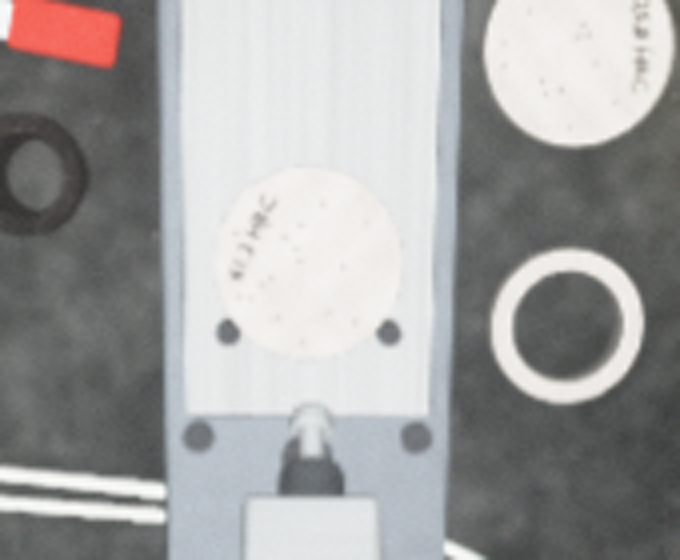

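The disc centre is at (309,262) and the pins at (228,332) and (389,332). The disc is symmetric and 35.8 mm from each pin, so it is home. Now to the thumb rest, whose middle is about (0.571,-0.256,0.2275), 188 mm from the pivot as it should be.

>>> send_rows([
  {"translation": [-1.4,0.1,0],"spin": 0,"jaw": 0},
  {"translation": [-2.7,0.3,2.5],"spin": 0,"jaw": 0},
  {"translation": [-2.7,0.3,6],"spin": 0,"jaw": 0},
  {"translation": [-2.7,0.3,9],"spin": 0,"jaw": 0},
  {"translation": [-2.7,0.3,10.4],"spin": 0,"jaw": 0},
])

```text
time: 13.0
tool_pos: [0.57, -0.2534, 0.2379]
tool_rot: [3.139, -0.004, 3.095]
contact_force: [-0.2, 0.7, 0.7]
opening: 0.0002
grip_force: 0.0
```

>>> send_rows([
  {"translation": [0,0,0.2],"spin": 0,"jaw": 0},
  {"translation": [0,0,0.4],"spin": 0,"jaw": 0},
  {"translation": [0,0,0.6],"spin": 0,"jaw": 0},
  {"translation": [0,0,0.8],"spin": 0,"jaw": 0},
  {"translation": [0,0,1.0],"spin": 0,"jaw": 0},
])

```text
time: 13.5
tool_pos: [0.5721, -0.2548, 0.2314]
tool_rot: [-3.141, 0.001, 3.096]
contact_force: [-1.4, -0.4, 3.8]
opening: 0.0006
grip_force: 1.6
```

>>> send_rows([
  {"translation": [0.1,0,0.2],"spin": 0,"jaw": 0},
  {"translation": [0.3,0,0.4],"spin": 0,"jaw": 0},
  {"translation": [0.4,0,0.6],"spin": 0,"jaw": 0},
  {"translation": [0.5,0,0.8],"spin": 0,"jaw": 0},
  {"translation": [0.6,0,0.9],"spin": 0,"jaw": 0},
])

```text
time: 14.0
tool_pos: [0.5662, -0.2547, 0.2235]
tool_rot: [-3.14, 0.002, 3.096]
contact_force: [-1.3, 0.7, 11.6]
opening: 0.0006
grip_force: 5.0
```

>>> send_rows([
  {"translation": [0.45,0,0.4],"spin": 0,"jaw": 0},
  {"translation": [0.9,0,0.75],"spin": 0,"jaw": 0},
  {"translation": [1.35,0,1.1],"spin": 0,"jaw": 0},
  {"translation": [1.8,0,1.5],"spin": 0,"jaw": 0},
  {"translation": [2.2,0,1.9],"spin": 0,"jaw": 0},
])

```text
time: 14.5
tool_pos: [0.5444, -0.2536, 0.2044]
tool_rot: [-3.14, 0.003, 3.096]
contact_force: [-1.0, 2.1, 8.9]
opening: 0.0006
grip_force: 4.2
```

>>> send_rows([
  {"translation": [0.55,0,0.5],"spin": 0,"jaw": 0},
  {"translation": [1.05,0,1.05],"spin": 0,"jaw": 0},
  {"translation": [1.55,0,1.65],"spin": 0,"jaw": 0},
  {"translation": [2.0,0,2.25],"spin": 0,"jaw": 0},
  {"translation": [2.5,0,2.85],"spin": 0,"jaw": 0},
])

```text
time: 15.0
tool_pos: [0.52, -0.2524, 0.1754]
tool_rot: [-3.141, 0.004, 3.096]
contact_force: [2.8, 1.8, 5.3]
opening: 0.0003
grip_force: 2.6
```

>>> send_rows([
  {"translation": [0.3,0,0.7],"spin": 0,"jaw": 0},
  {"translation": [0.7,0,1.3],"spin": 0,"jaw": 0},
  {"translation": [1.05,0,1.9],"spin": 0,"jaw": 0},
  {"translation": [1.4,0,2.5],"spin": 0,"jaw": 0},
  {"translation": [1.7,0,3.1],"spin": 0,"jaw": 0},
])

```text
time: 15.5
tool_pos: [0.5021, -0.2516, 0.1441]
tool_rot: [-3.141, 0.001, 3.096]
contact_force: [-1.7, 1.9, 7.5]
opening: 0.0005
grip_force: 3.6
```

>>> send_rows([
  {"translation": [0.25,0,0.65],"spin": 0,"jaw": 0},
  {"translation": [0.5,0,1.3],"spin": 0,"jaw": 0},
  {"translation": [0.75,0,1.9],"spin": 0,"jaw": 0},
  {"translation": [1.0,0,2.55],"spin": 0,"jaw": 0},
  {"translation": [1.15,0,3.2],"spin": 0,"jaw": 0},
])

```text
time: 16.0
tool_pos: [0.4908, -0.2511, 0.1119]
tool_rot: [-3.141, 0.001, 3.096]
contact_force: [-1.1, 1.6, 5.6]
opening: 0.0004
grip_force: 3.0
```

>>> send_rows([
  {"translation": [0.1,0,0.4],"spin": 0,"jaw": 0},
  {"translation": [0.2,0,0.8],"spin": 0,"jaw": 0},
  {"translation": [0.3,0,1.2],"spin": 0,"jaw": 0},
  {"translation": [0.35,0,1.5],"spin": 0,"jaw": 0},
  {"translation": [0.4,0,1.8],"spin": 0,"jaw": 0},
])

```text
time: 16.5
tool_pos: [0.4883, -0.2514, 0.0964]
tool_rot: [-3.14, 0.005, 3.096]
contact_force: [-5.5, 6.5, 34.8]
opening: 0.0002
grip_force: 16.2
```

It has bottomed at the height I worked out. Now I take the finger away, up and slightly outwards.

>>> send_rows([
  {"translation": [0,0,-0.3],"spin": 0,"jaw": 0},
  {"translation": [0.1,0,-0.8],"spin": 0,"jaw": 0},
  {"translation": [0.2,0,-1.4],"spin": 0,"jaw": 0},
  {"translation": [0.3,0,-2.2],"spin": 0,"jaw": 0},
  {"translation": [0.4,0,-3.2],"spin": 0,"jaw": 0},
])

```text
time: 17.0
tool_pos: [0.482, -0.2504, 0.1252]
tool_rot: [3.141, -0.001, 3.096]
contact_force: [0.4, -0.0, 0.1]
opening: 0.0005
grip_force: 0.0
```

>>> send_rows([
  {"translation": [0,0,-3],"spin": 0,"jaw": 0},
  {"translation": [0,0,-7],"spin": 0,"jaw": 0},
  {"translation": [0,0,-11],"spin": 0,"jaw": 0},
  {"translation": [-2,0,-15],"spin": 0,"jaw": 0},
  {"translation": [-4,0,-19],"spin": 0,"jaw": 0},
])

```text
time: 17.5
tool_pos: [0.5222, -0.2524, 0.3177]
tool_rot: [-3.141, 0.0, 3.095]
contact_force: [2.0, -0.6, -0.5]
opening: 0.0005
grip_force: 0.0
```

Run:
```python
from h import *
print(monitor.observe()['tool_pos'])
ims=[cam(n) for n in('wrist','side')]
for n,(im,d,T,K,D) in zip(('wrist','side'),ims):
    Q=cloud(d,T,K,D).reshape(-1,3)
    with np.errstate(all='ignore'): m=(abs(Q[:,0]-.53)<.09)&(abs(Q[:,1]+.255)<.03)&(Q[:,2]>.045)&(Q[:,2]<.15)
    q=Q[m]; print(n,m.sum())
    for x in np.arange(.45,.62,.01):
        k=abs(q[:,0]-x)<.005
        if k.sum()>2: print(x.round(2),k.sum(),q[k,2].min().round(4),np.median(q[k,2]).round(4),q[k,2].max().round(4))
a=cv2.resize(ims[0][0],(400,300)); b=cv2.resize(ims[1][0][130:340,240:520],(400,300)); save('pics/end.png',np.hstack([a,b]))
```

```text
[ 0.52221155 -0.25235124  0.31769102]
wrist 3433
0.46 13 0.0983 0.0993 0.1014
0.47 313 0.0952 0.0989 0.1016
0.48 322 0.0949 0.0997 0.1039
0.49 330 0.1005 0.1044 0.1081
0.5 372 0.1045 0.1098 0.1191
0.51 133 0.0768 0.1171 0.12
0.52 224 0.0638 0.0787 0.1108
0.53 223 0.063 0.0783 0.1118
0.54 224 0.0632 0.0781 0.1112
0.55 219 0.0632 0.078 0.1127
0.56 211 0.0633 0.0782 0.1127
0.57 204 0.0641 0.0784 0.1134
0.58 373 0.0633 0.1088 0.1144
0.59 263 0.0629 0.1119 0.1152
0.6 5 0.077 0.0791 0.1117
0.61 4 0.0649 0.0714 0.0773
side 1775
0.46 14 0.0958 0.0984 0.0998
0.47 76 0.0941 0.0976 0.1005
0.48 149 0.0598 0.098 0.1031
0.49 304 0.0452 0.076 0.1081
0.5 228 0.0451 0.1089 0.1186
0.51 49 0.0603 0.077 0.118
0.52 39 0.0617 0.0772 0.1099
0.53 64 0.0609 0.0779 0.1092
0.54 74 0.0601 0.0756 0.1108
0.55 73 0.0611 0.0749 0.1117
0.56 85 0.0609 0.0729 0.1127
0.57 83 0.06 0.0731 0.1119
0.58 206 0.0602 0.0975 0.1126
0.59 138 0.0598 0.0909 0.1142
0.6 96 0.0613 0.077 0.1154
0.61 69 0.0604 0.0749 0.1165
```

View pics/end.png

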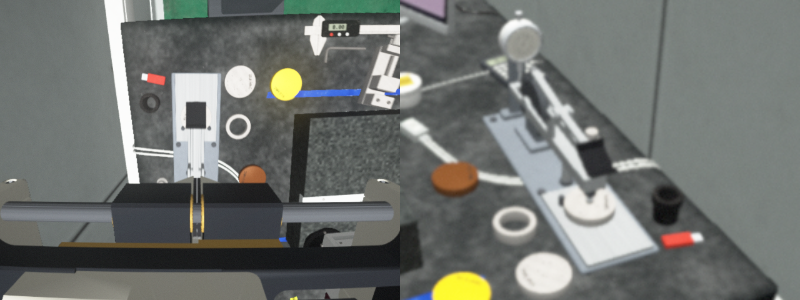

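The arm is level: its top is at 78 mm all along. The thumb rest is back up at about 103 mm, where the released lever should stand. The plunger sits on the disc, and the other things are where they were.

```bash
python3 -c "
from cell import job
print(job.hand_in())"
```

```text
the job is handed in; nothing more can be done
None
```

The job is handed in: the disc sits home against both stop pins, the arm lies level on its rest with the plunger down on the disc, and the pawl has sprung back.

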